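Aim the dust hood at a donated book and hold its blast gate half open

ROBOT

A 6-joint arm with a two-finger parallel gripper is mounted at the origin on the work surface. World frame = base frame: x ahead of the robot, y to its left, z up, the work surface at z = 0. Lengths are in m, angles in rad, forces in N, time in s.
With the tool pointing down it reaches from about 0.325 to 0.775 m from the base axis. Payload 9.3 kg.
Tool frame: the origin (TCP) lies midway between the tips of the shut fingers; the grasp point (between the pads) lies robot.grasp_offset behind it (robot.grasp_offset is the distance from the TCP to the grasp point, in m); z points along the fingers, y is the direction in which the jaws open and shut (so a half turn about z gives the same grasp; the last joint's range is limited). The gripper opens to 85 mm and grips with 20 to 120 N. Pads are 22 mm wide; open, the fingers measure 114 mm over their backs; the gripper's body (76 mm by 85 mm) begins 54 mm behind the grasp point. The pads swing forward as they close: fully open they stand 13 mm farther back than shut.
Start: joints at [1.173, 0.259, 0.021, 1.334, 0, 1.418], TCP at [0.133, 0.534, 0.199] pointing down, gripper open.
Joint ranges: [-3.04, 3.04], [-0.91, 1.82], [-1.04, 1.36], [-1.92, 1.95], [-1.52, 1.45], [-3.14, 3.14]. Speed limits (rad/s): [2.22, 2.22, 2.79, 3.14, 3.14, 3.14].

INTERFACE

Orientations are given as a unit quaternion [w, x, y, z].
In Python, from station import robot, imaging, order, spotter gives the robot as it stands. The module is installed in compiled form; this text tells all that it offers.
- The arm moves only by the tool drive_tool, never from a script. Its argument "series" is one flat list of numbers, 7 for each row, row after row: the opening, from 0 (shut) to 1 (fully open), then the shift along the tool's x, y, z in mm, then the turn, a rotation vector about the tool's x, y, z in degrees. A call has 1 to 5 rows; each row is the pose to reach, as a shift and turn from the pose commanded when the call began, along the tool's axes at that moment; what a row does not reach only later rows make up. A row lasts 1/10 s, in which the tool goes at most 50 mm and 8.59 degrees, less where a joint would pass 70% of its speed; a pose out of reach is approached as far as the arm can. A call with a gripper value outside its range is refused whole. The fingers move at their own pace and stop on an object; "force" is the grip in N (left out, the last holds). Time passes only in rows, so rows that repeat a pose let the fingers close. It gives the time, the measured TCP pose, the force and the opening at its end, in the units of the state.
- robot.read_state(): the state, without advancing time (a new reading comes with each control period).
- imaging.read_camera(name): name is "scene" or "side" or "wrist"; returns (picture, depth): 400x640x3 uint8, red, green, blue; 400x640 float32, m along the optical axis (not along the pixel's ray), 0 where there is no reading.
- imaging.camera_model(name): a dict with "fx", "fy", "cx", "cy" (pixels), "k1" (the pictures are not rectified: a ray, as slopes to the right and down, at radius r is drawn at 1 + k1 r^2 times it, then the intrinsics apply), "position" and "orientation" of the camera in the world. Camera axes: x right, y up, looking along -z (the intrinsics and any distortion apply to the point x, -y, -z); pixel columns grow to the right and rows downward; lengths in m; the calibration is good to about 2 mm. A picture is of the moment at which its call begins: read the wrist's pose just before it. camera_model takes no time and is no camera call; for the wrist camera it gives the pose at the moment of the call.
- order.hand_in(): hands the job in, once; it reports no verdict.
Trained networks look in the newest picture that a camera, given by its name, has taken for a name from the list of things; names that differ only in an ending like _2 or _b are one class to them, and where a whole thing is asked for, a point or a joint stands for the part that bears it (a point fixed in the world has none). Each returns a list of dicts, best first, with "confidence" (0 to 1); they miss things now and then, are a little off and sometimes report something else, mostly with a low value. They report only what shows in the picture. A call takes as long as a camera call.
- spotter.trace(camera, thing): "mask" (400x640 bool, what is visible of it) and "extent" ([left, top, width, height] in pixels, round what is visible of it).
- spotter.landmark_of(camera, thing): "point" ([column, row] in pixels: a listed point, or the origin of a listed thing).
The state is a dict: "t": time; "joints": joint angles; "joint_velocities": joint speeds; "effort": joint torques, N m; "tool_pos": TCP position; "tcp_rot": TCP orientation; "force": force on the tool from outside, world axes, zero at the start; "wrist_torque": the same for the moment, N m; "opening": finger opening in m.
Only numpy, scipy, OpenCV 4.12 (cv2) and the standard library are available. Lean on these libraries where they do the work, as an engineer would, in place of code of your own. Each camera call takes 0.05 s, during which the arm holds its last target.

TASK

The green book is next to be dusted: take the red ball knob of the extractor's hood and swivel and tilt the hood until it points straight at the middle of the book's cover. Then lift the orange handle of the spring-closed blast gate to half open, never opening it much further, because full suction would tear the old dust jacket. Finish while still holding the gate half open, with the hood still aimed; leave the book and the other things on the table where they are.

Things in the scene. Friction and masses are not known exactly. Their poses are not given: they have to be found in the camera images.
- hood_pivot (a point): where the hood's vertical swivel axis and level tilt axis cross: centre of the 86 mm aluminium ball on the riser pipe, 200 mm above the table, fixed. Axes of the whole fixed unit: z up, front -x, y along the duct; the gate stands at y = -170 mm, the blue extractor box from y = -290 mm on (205 mm high, its carrying handle up to 245 mm).
- swivel (a joint): swivel of the hood about the vertical axis through hood_pivot, rad, counterclockwise from above positive; at 0 the mouth faces the unit's -x; range -1.3 to 1.3. It stays where it is left and takes 0.28 N m to turn.
- hood (a joint): tilt of the hood about the level axis through hood_pivot, rad; 0 is level, positive turns the mouth down; range -0.25 to 1.05. It stays where it is left and takes about 0.45 N m (0.25 to 0.65 N m with its own weight) to turn.
- hood_mouth (a point): centre of the hood's round mouth (124 mm across), 132 mm in front of hood_pivot along the hood's line of aim. Its axes turn with the hood: -x is the line of aim, out of the mouth, y is the tilt axis, z is the hood's up.
- hood_knob (a point): centre of the red ball knob (32 mm diameter) by which the hood is aimed. In the hood's axes it lies 98 mm in front of hood_pivot (along -x) and 108 mm above it (along z), on a 12 mm stalk; the centre of the ball is about 46 mm clear of the hood's skin. Axes as at hood_mouth.
- book: the green hardback to be dusted, lying flat on the table, 200 mm (x) by 140 mm (y) by 28 mm thick, 0.55 kg, loose, with a brown panel and a yellow square in the middle of the cover; origin at the centre of its underside.
- book_mid (a point): middle of the book's upper cover, 28 mm above the table.
- gate (a joint): opening of the blast gate, m: 0 shut, 0.030 half open, 0.060 fully open; the blade slides straight up. A spring shuts it when let go; with the weight it takes about 6 N at the start, 11 N at half, 17 N fully open. The lower part of the blade is red; red begins to show above the grey gate housing (top 130 mm above the table) at half open.
- gate_handle (a point): the gate's orange grab bar: level, round, 18 mm thick, 84 mm long along its x axis (the unit's x), on a 12 mm stem at its middle. The point is the bar's centre, 202 mm above the table with the gate shut, rising with the gate. 55 mm of free height below its centre, over a steel crossbar (142 by 14 mm) that moves with the blade.
- book_stack: pile of five blue and black books, 175 by 110 by 120 mm high, loose; leave alone. Origin at the centre of its underside.
- tumbler: white drinks tumbler, 100 mm across, 276 mm high with its straw, loose; leave alone. Origin at the centre of its foot.
- dust_brush: small hand brush lying on the table along its x axis, loose; leave alone. Origin at the centre of its underside.
- tape_dispenser: red tape dispenser, 160 by 62 by 90 mm high, loose; leave alone. Origin at the centre of its underside.
- paperback: yellow and red paperback, 175 by 110 by 23 mm, lying flat, loose; leave alone. Origin at the centre of its underside.

How it is judged:
By the outcome, as a careful person would: the job done as asked, in the order asked, and still so for the second after the job is handed in, while the arm keeps its last pose, push and grip.
It also fails if it takes over 48 s, if anything falls off the work surface, if the arm or the gripper's body presses on something with over 40 N, if the wrist force passes 120 N, or if a joint passes its speed limit or range.

## Working session

There is one attempt and no reset: what is moved stays moved. The work goes in short steps, Python scripts to look and compute and a tool call to move; the robot and the scene stay as the last step left them, time stands still between calls to the robot, and variables do not carry over. Pictures are saved under pics/ and viewed, and the job is handed in when it is done.

Besides the shell and the picture viewer there is one more tool, called after "Emit:" in YAML: its name, and indented under it one key for each argument. drive_tool: Moves the arm, as the interface text tells. Its arguments: {"type":"object","properties":{"series":{"type":"array"},"force":{"type":"number"}},"required":["series"]}

```bash
mkdir -p pics; ls; cat > h.py <<'E'
import numpy as np, cv2
from scipy.spatial.transform import Rotation as R
from station import robot, imaging, order, spotter
def q2R(q): return R.from_quat([q[1],q[2],q[3],q[0]])
def ray(m,u,v):
    xd=(u-m['cx'])/m['fx']; yd=(v-m['cy'])/m['fy']
    x,y=xd,yd
    for _ in range(30):
        s=1+m['k1']*(x*x+y*y); x,y=xd/s,yd/s
    return np.array([x,-y,-1.0])
def pt(m,u,v,d): return np.array(m['position'])+q2R(m['orientation']).apply(ray(m,u,v)*d)
def atz(m,u,v,z):
    d=q2R(m['orientation']).apply(ray(m,u,v)); p=np.array(m['position']); return p+d*(z-p[2])/d[2]
def proj(m,P):
    c=q2R(m['orientation']).inv().apply(np.array(P)-np.array(m['position']))
    x,y=c[0]/-c[2],-c[1]/-c[2]; s=1+m['k1']*(x*x+y*y)
    return np.array([m['cx']+m['fx']*x*s,m['cy']+m['fy']*y*s])
def cloud(m,depth,mask=None):
    ok=depth>0
    if mask is not None: ok&=mask
    v,u=np.nonzero(ok); xd=(u-m['cx'])/m['fx']; yd=(v-m['cy'])/m['fy']
    x,y=xd.copy(),yd.copy()
    for _ in range(30):
        s=1+m['k1']*(x*x+y*y); x,y=xd/s,yd/s
    d=depth[v,u]; 
    return np.array(m['position'])+q2R(m['orientation']).apply(np.c_[x*d,-y*d,-d]),u,v
E
python3 - <<'E'
from h import *
for c in ['scene','side','wrist']:
    p,d=imaging.read_camera(c); m=imaging.camera_model(c)
    cv2.imwrite(f'pics/{c}0.png',p[:,:,::-1]); np.savez(f'{c}0.npz',p=p,d=d)
    print(c,m)
    if c=='wrist': continue
    for t in ['hood_pivot','hood_mouth','hood_knob','book_mid','gate_handle','tumbler','book_stack']:
        try:
            for r in spotter.landmark_of(c,t)[:2]:
                u,v=r['point']; iu,iv=int(round(u)),int(round(v))
                dd=d[iv,iu] if 0<=iv<400 and 0<=iu<640 else 0
                print(t,np.round(r['point'],1),round(r['confidence'],2),dd,np.round(pt(m,u,v,dd),3))
        except Exception as e: print(t,e)
print(robot.read_state(), robot.grasp_offset)
E
```

```text
pics
scene {'fx': 439.32762910438305, 'fy': 439.32762910438305, 'cx': 323.5614413617911, 'cy': 202.13154982105556, 'k1': 0.010415662248568172, 'position': array([ 1.0313443 , -0.5069676 ,  1.23030551]), 'orientation': array([0.87446722, 0.28100628, 0.11262711, 0.37902202])}
hood_pivot [388.4 202.1] 0.82 1.2229093 [0.654 0.121 0.234]
hood_mouth [397.  168.9] 0.86 1.2650156 [0.601 0.213 0.256]
hood_mouth [336.6 188.5] 0.25 1.5053346 [0.417 0.163 0.029]
hood_knob [405.1 151.4] 0.82 1.2024063 [0.608 0.22  0.332]
book_mid [335.6 189.1] 0.77 1.5083874 [0.414 0.16  0.025]
gate_handle [345.  235.1] 0.81 1.1908721 [ 0.637 -0.031  0.207]
tumbler [433.6 172.5] 0.91 1.5457195 [0.601 0.459 0.034]
book_stack [397.5 158.4] 0.68 1.2754537 [0.58  0.237 0.265]
side {'fx': 472.22539570369554, 'fy': 472.22539570369554, 'cx': 312.38783792543774, 'cy': 190.687216073199, 'k1': -0.09429332245038678, 'position': array([ 0.34255196, -0.8060816 ,  1.34818286]), 'orientation': array([ 0.94492389,  0.30997572, -0.02957908, -0.1007917 ])}
hood_pivot [348.6 151.8] 0.88 1.4700788 [0.648 0.118 0.234]
hood_mouth [318
[... 615 characters left out ...]
0.85, 'joints': array([ 1.17337622e+00,  2.58603780e-01,  2.15128636e-02,  1.33369465e+00,
       -1.22517676e-05,  1.41819825e+00]), 'joint_velocities': array([-1.32189590e-03, -7.68675141e-04, -7.61317320e-05,  4.31475083e-04,
        1.74388853e-03,  3.23348922e-03]), 'effort': array([-7.92490227e-04, -5.55351877e+01,  3.44726980e+01,  1.21041547e-03,
       -2.45046385e-04, -1.79489277e-07]), 'tool_pos': array([0.13332044, 0.53360211, 0.19928174]), 'tcp_rot': array([7.35605547e-06, 1.22105532e-01, 9.92517123e-01, 3.51217522e-06]), 'force': array([-0.26783928, -0.24048442,  0.31123771]), 'wrist_torque': array([ 0.00967477, -0.04549606,  0.00317347]), 'opening': 0.08557662394160787} 0.0187
```

View pics/scene0.png

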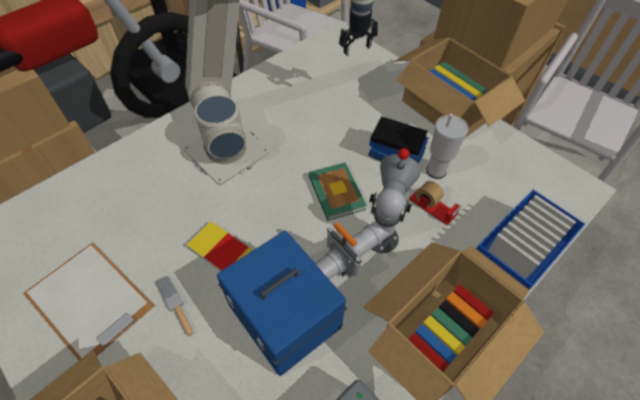

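View pics/side0.png

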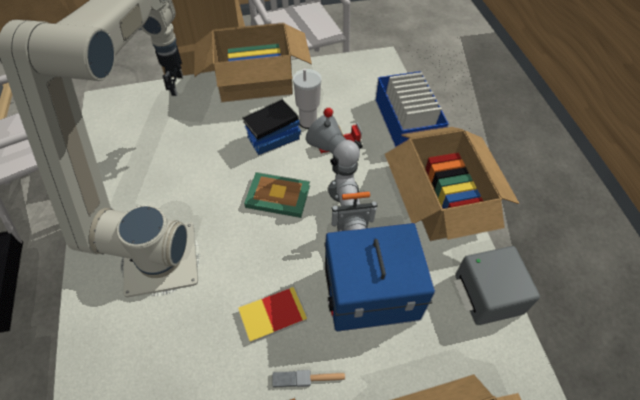

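View pics/wrist0.png

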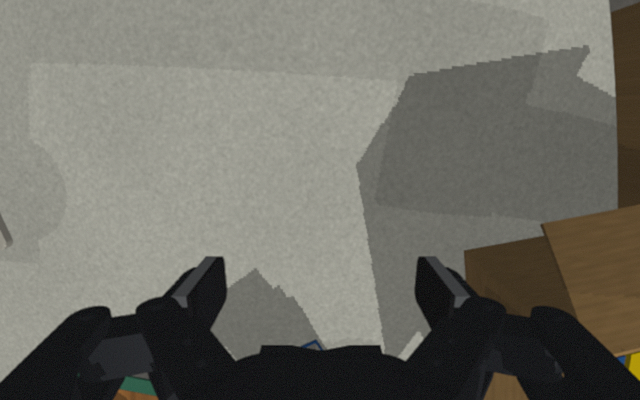

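The scene picture shows the red knob at (403,154), the ball at (390,205), the orange bar at (345,233), and the book's yellow square at (338,187). In the side picture they are at (328,112), (346,152), (355,196) and (277,191). Next I refine these by colour and depth.

```bash
cat > m.py <<'E'
from h import *
from scipy.optimize import least_squares
def blob(p,near,kind,rad=25):
    hsv=cv2.cvtColor(p,cv2.COLOR_RGB2HSV); h,s,v=[hsv[...,i].astype(int) for i in range(3)]
    k={'red':((h<6)|(h>172))&(s>160)&(v>80),'orange':(h>7)&(h<17)&(s>170)&(v>120),'yellow':(h>18)&(h<32)&(s>150)&(v>100)}[kind]
    n,l,st,ce=cv2.connectedComponentsWithStats(k.astype(np.uint8))
    b=[(np.hypot(*(ce[i]-near)),i) for i in range(1,n) if st[i,4]>15]
    d,i=min(b); return l==i,ce[i],st[i]
def tri(ms,uvs):
    f=lambda P:np.concatenate([proj(m,P)-u for m,u in zip(ms,uvs)])
    r=least_squares(f,[.5,.1,.2]); return r.x,np.abs(r.fun).max()
def sphere(pts,r,c0):
    o=least_squares(lambda c:np.linalg.norm(pts-c,axis=1)-r,c0,loss='soft_l1',f_scale=.003); return o.x,np.median(np.abs(o.fun))
E
python3 - <<'E'
from m import *
Z={c:np.load(f'{c}0.npz') for c in ['scene','side']}; M={c:imaging.camera_model(c) for c in Z}
near={'scene':dict(red=(403,154),orange=(345,233),yellow=(338,187)),'side':dict(red=(328,112),orange=(355,196),yellow=(277,191))}
res={}
for k in ['red','orange','yellow']:
    uv=[]
    for c in Z:
        mk,ce,st=blob(Z[c]['p'],near[c][k],k); uv.append(ce)
        P,_,_=cloud(M[c],Z[c]['d'],mk); print(k,c,ce.round(1),st,np.median(P,0).round(4))
        if k=='red': print(' sphere',sphere(P,.016,np.median(P,0)-[0,0,.01]))
        if k=='yellow': print(' z28',atz(M[c],*ce,.028).round(4))
        if k=='orange':
            w,V=np.linalg.eigh(np.cov(P.T)); print(' axis',V[:,2],P.min(0),P.max(0), len(P))
    print(k,'tri',tri([M[c] for c in Z],uv))
# pivot ball
for c,uv in [('scene',(390,205)),('side',(346,152))]:
    P,u,v=cloud(M[c],Z[c]['d']); s=(np.hypot(u-uv[0],v-uv[1])<13)
    P=P[s]; print('ball',c,sphere(P,.043,[.65,.12,.2]))
# box top: plane z ~.205
for c in Z:
    P,u,v=cloud(M[c],Z[c]['d']); hsv=cv2.cvtColor(Z[c]['p'],cv2.COLOR_RGB2HSV)
    s=(P[:,2]>.195)&(P[:,2]<.215)&(hsv[v,u,0]>95)&(hsv[v,u,0]<125)&(hsv[v,u,1]>120)&(P[:,1]<0.1)
    r=cv2.minAreaRect((P[s,:2]*1000).astype(np.float32)); print('box',c,s.sum(),r)
# book
for c in Z:
    P,u,v=cloud(M[c],Z[c]['d']); s=(P[:,2]>.02)&(P[:,2]<.036)&(np.hypot(P[:,0]-.413,P[:,1]-.16)<.14)
    print('book',cv2.minAreaRect((P[s,:2]*1000).astype(np.float32)),np.median(P[s,2]))
E
```

```text
red scene [403.4 153. ] [398 148  12  11  97] [0.6047 0.2171 0.3231]
 sphere (array([0.60216403, 0.22346629, 0.31373747]), np.float64(0.0016433007860842605))
red side [327.9 112.2] [324 109   8   8  48] [0.6018 0.2135 0.324 ]
 sphere (array([0.6050902 , 0.22388846, 0.31669292]), np.float64(0.0016972561058797107))
red tri (array([0.6034311 , 0.22149306, 0.31826736]), np.float64(0.5628626269274548))
orange scene [344.9 233.9] [335 223  21  22 134] [ 0.6349 -0.0296  0.21  ]
 axis [-0.99746472  0.07106493  0.00372817] [ 0.59363141 -0.03694675  0.20217783] [ 0.67320138 -0.0203333   0.21594559] 133
orange side [355.7 195.2] [343 192  26   7 102] [ 0.633  -0.0305  0.2099]
 axis [-0.99575977  0.09085379 -0.01442462] [ 0.59310467 -0.03919309  0.20131084] [ 0.66919527 -0.02276991  0.21756491] 102
orange tri (array([ 0.63305211, -0.02741974,  0.20501229]), np.float64(0.10548241604777786))
yellow scene [337.6 187.2] [329 180  18  15 194] [0.4152 0.1681 0.0286]
 z28 [0.415  0.1693 0.028 ]
yellow side [277.3 190.7] [269 184  17  14 177] [0.4173 0.1682 0.0298]
 z28 [0.4174 0.1695 0.028 ]
yellow tri (array([0.41713514, 0.16687347, 0.03188098]), np.float64(0.055137879461938155))
ball scene (array([0.64550667, 0.1424376 , 0.19985064]), np.float64(0.0011689405199343875))
ball side (array([0.64735624, 0.14295631, 0.20116066]), np.float64(0.0015792805408700698))
box scene 4653 ((634.9511108398438, -258.9883728027344), (218.2727813720703, 257.3819885253906), 85.3400650024414)
box side 3255 ((631.5628662109375, -257.9212646484375), (222.9482879638672, 257.27520751953125), 84.99872589111328)
book ((414.7905578613281, 163.94448852539062), (142.23849487304688, 204.9026336669922), 65.5834732055664) 0.028330239809360447
book ((416.7757568359375, 164.33395385742188), (148.31251525878906, 203.52899169921875), 64.76539611816406) 0.029328689260547325
```

```bash
cat > plan.py <<'E'
from m import *
PIV=np.array([.6465,.1427,.2]); BOOK=np.array([.416,.167,.028]); YAW=np.radians(-4.7); KN=np.array([.6035,.2225,.3165]); BAR=np.array([.633,-.0285,.202])
def hoodR(az,tilt): # columns: hood x,y,z ; aim=-x at azimuth az
    aim=np.array([np.cos(az)*np.cos(tilt),np.sin(az)*np.cos(tilt),-np.sin(tilt)]); x=-aim
    y=np.cross([0,0,1],x); y/=np.linalg.norm(y); return np.c_[x,y,np.cross(x,y)]
def state():
    s=robot.read_state(); return np.array(s['tool_pos']),q2R(s['tcp_rot']),s
def knobang(K):
    r=K-PIV; az=np.arctan2(r[1],r[0]); el=np.arctan2(r[2],np.hypot(r[0],r[1])); return az,np.arctan2(108,98)-el
def rows(p,Rm,n=5,frac=None):
    p0,R0,s=state(); d=R0.inv().apply(p-p0)*1000; rv=(R0.inv()*Rm).as_rotvec(degrees=True)
    print('shift',d.round(1),'norm',np.linalg.norm(d).round(1),'rot',rv.round(2),'norm',np.linalg.norm(rv).round(1)); return d,rv
def Rtool(xdir,zdir):
    z=np.array(zdir,float); z/=np.linalg.norm(z); x=np.array(xdir,float); x-=z*(x@z); x/=np.linalg.norm(x); return R.from_matrix(np.c_[x,np.cross(z,x),z])
E
python3 - <<'E'
from plan import *
az,ti=knobang(KN); print(np.degrees(az),np.degrees(ti),np.linalg.norm(KN-PIV))
H=hoodR(az,ti); Rg=Rtool([np.cos(az),np.sin(az),0],[0,0,-1])
rows(KN+[0,0,.10-.0187],Rg)
v=BOOK-PIV; azt=np.arctan2(v[1],v[0]); tt=np.arctan2(-v[2],np.hypot(v[0],v[1])); print('target',np.degrees(azt),np.degrees(tt),'swivel',np.degrees(azt)-180+4.7)
Ht=hoodR(azt,tt); print('knob tgt',PIV+Ht@[-.098,0,.108])
E
```

```text
118.3178794294275 -4.33458080487605 0.14761195751022338
shift [-531.6 -187.9 -198.5] norm 597.7 rot [ 0.    0.   47.65] norm 47.7
target 173.98193664874177 36.57879572701994 swivel -1.3180633512582345
knob tgt [0.50423048 0.15769848 0.2283272 ]
```

Emit:
drive_tool:
  series: [1,0,0,-45,0,0,0,1,-20,-7,-85,0,0,4,1,-60,-20,-110,0,0,10,1,-105,-35,-125,0,0,16,1,-150,-50,-135,0,0,22]
  force: 60

```text
t: 1.35
tool_pos: [0.2678, 0.4481, 0.3358]
tcp_rot: [0.0, 0.311, 0.951, 0.001]
force: [0.5, 0.9, -0.6]
opening: 0.0854
```

```bash
python3 - <<'E'
from plan import *
az,ti=knobang(KN); Rg=Rtool([np.cos(az),np.sin(az),0],[0,0,-1])
rows(KN+[0,0,.10-.0187],Rg); print(state()[2])
E
```

```text
shift [-404.1   16.4  -61.9] norm 409.2 rot [ 1.200e-01 -2.000e-02  2.548e+01] norm 25.5
{'t': 1.35, 'joints': array([8.71250025e-01, 2.07140071e-01, 2.95971464e-01, 1.65746815e+00,
       8.90796744e-06, 1.50304656e+00]), 'joint_velocities': array([-0.92522486, -0.022435  ,  0.18477057,  0.22321009, -0.00282173,
        0.12887458]), 'effort': array([ 8.36980194e+00, -5.48779750e+01,  3.41004074e+01,  1.52127212e-01,
        1.64974469e-02, -1.96190290e-01]), 'tool_pos': array([0.26779388, 0.44807328, 0.33582238]), 'tcp_rot': array([4.00039614e-04, 3.10670228e-01, 9.50517145e-01, 1.00295761e-03]), 'force': array([ 0.49943779,  0.93798608, -0.55513326]), 'wrist_torque': array([ 0.05321467,  0.00637553, -0.00928764]), 'opening': 0.08542732483628149}
```

Emit:
drive_tool:
  series: [1,-45,2,-10,0,0,4,1,-90,4,-22,0,0,8,1,-135,6,-34,0,0,12,1,-180,8,-45,0,0,16,1,-225,10,-50,0,0,20]

```text
t: 1.85
tool_pos: [0.456, 0.3232, 0.3854]
tcp_rot: [0.0, 0.471, 0.882, 0.001]
force: [0.6, 1.7, -0.1]
opening: 0.0855
```

```bash
python3 - <<'E'
from plan import *
az,ti=knobang(KN); Rg=Rtool([np.cos(az),np.sin(az),0],[0,0,-1])
rows(KN+[0,0,.10-.0187],Rg); print(state()[2]['joints'])
E
```

```text
shift [-165.8   66.6  -12.2] norm 179.0 rot [0.09 0.   5.49] norm 5.5
[4.66445964e-01 3.01693297e-01 5.54664741e-01 1.82211210e+00
 3.84663933e-05 1.44723956e+00]
```

Emit:
drive_tool:
  series: [1,-40,16,-3,0,0,2,1,-80,32,-6,0,0,4,1,-120,48,-9,0,0,5,1,-162,65,-12,0,0,5.5,1,-162,65,-12,0,0,5.5]

```text
t: 2.35
tool_pos: [0.6017, 0.2224, 0.3893]
tcp_rot: [0.001, 0.514, 0.858, 0.001]
force: [-0.1, 1.1, -1.1]
opening: 0.0852
```

```bash
python3 - <<'E'
from plan import *
az,ti=knobang(KN); Rg=Rtool([np.cos(az),np.sin(az),0],[0,0,-1])
p,d=imaging.read_camera('wrist'); m=imaging.camera_model('wrist')
cv2.imwrite('pics/w1.png',p[:,:,::-1])
rows(KN+[0,0,.10-.0187],Rg); print(state()[2]['joints'])
mk,ce,st=blob(p,(320,280),'red'); P,_,_=cloud(m,d,mk); print(ce,st,np.median(P,0),sphere(P,.016,np.median(P,0)-[0,0,.01])); print(proj(m,KN))
E
```

```text
shift [-3.1  2.8 -7.6] norm 8.7 rot [ 0.15  0.04 -0.04] norm 0.2
[2.26320741e-01 4.88562120e-01 8.68141634e-01 1.94767703e+00
 8.25617892e-05 1.30365103e+00]
[322.80125899 207.23561151] [ 304  189   38   38 1112] [0.60022257 0.22634869 0.3261818 ] (array([0.60213945, 0.22294644, 0.31414497]), np.float64(0.000315988583932527))
[324.02306217 209.81176657]
```

View pics/w1.png

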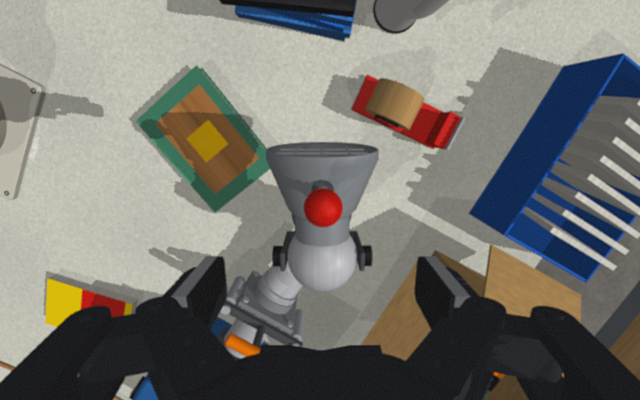

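```bash
sed -i 's/KN=np.array(\[.*\]); BAR/KN=np.array([.6022,.2229,.3145]); BAR/' plan.py; python3 - <<'E'
from plan import *
az,ti=knobang(KN); Rg=Rtool([np.cos(az),np.sin(az),0],[0,0,-1])
p,d=imaging.read_camera('wrist'); m=imaging.camera_model('wrist')
print(np.degrees([az,ti]));rows(KN+[0,0,-.0187],Rg)
mk,ce,st=blob(p,(208,141),'yellow'); print(ce,st,atz(m,*ce,.028))
mk,ce,st=blob(p,(322,207),'red'); P,_,_=cloud(m,d,mk); print(ce,sphere(P,.016,np.median(P,0)-[0,0,.01]))
P,u,v=cloud(m,d); s=(u-322)**2+(v-262)**2<24**2; print('ball',sphere(P[s],.043,PIV))
mk,ce,st=blob(p,(242,345),'orange'); Q,_,_=cloud(m,d,mk); print('bar',np.median(Q,0),Q.min(0),Q.max(0),np.linalg.eigh(np.cov(Q.T))[1][:,2])
s=(P[:,2]>.02)&(P[:,2]<.036)&(np.hypot(P[:,0]-.413,P[:,1]-.16)<.14); print('book',cv2.minAreaRect((P[s,:2]*1000).astype(np.float32)))
print(state()[0])
E
```

```text
[118.91490302  -3.55441419]
shift [-3.7  2.3 95.4] norm 95.5 rot [ 0.19  0.03 -0.55] norm 0.6
[207.97175732 141.87552301] [187 121  42  42 956] [0.41620332 0.16831977 0.028     ]
[324.13623978 209.84922797] (array([0.60286498, 0.22249898, 0.31426502]), np.float64(0.00030424966712868685))
ball (array([0.64529267, 0.14408906, 0.20013406]), np.float64(0.000639652750150134))
bar [ 0.60873398 -0.01923852  0.20893957] [ 0.57725322 -0.02902623  0.19947241] [0.63498103 0.22579201 0.50023279] [-0.08640961  0.64034874  0.76320827]
book ((414.6809387207031, 164.37274169921875), (141.77650451660156, 201.59352111816406), 65.90255737304688)
[0.59816468 0.22494506 0.39116971]
```

Emit:
drive_tool:
  series: [1,-2,1,45,0,0,0,1,-4,2,70,0,0,0,1,-4,2,90,0,0,0,1,-4,2,95,0,0,0,1,-4,2,95,0,0,0]

```text
t: 2.95
tool_pos: [0.6004, 0.2241, 0.2979]
tcp_rot: [0.002, 0.511, 0.86, 0.002]
force: [-0.0, -0.0, 1.3]
opening: 0.0855
```

```bash
sed -i 's/PIV=np.array(\[[^]]*\])/PIV=np.array([.646,.1433,.2])/; s/BOOK=np.array(\[[^]]*\])/BOOK=np.array([.416,.167,.028])/;s/KN=np.array(\[.*\]); BAR/KN=np.array([.6026,.2226,.3145]); BAR/' plan.py; python3 - <<'E'
from plan import *
az,ti=knobang(KN); Rg=Rtool([np.cos(az),np.sin(az),0],[0,0,-1])
print(np.degrees([az,ti]));rows(KN+[0,0,-.0187],Rg); print(state()[2])
p,d=imaging.read_camera('wrist'); cv2.imwrite('pics/w2.png',p[:,:,::-1])
E
```

```text
[118.691393    -3.92923507]
shift [-2.3  1.2  2.1] norm 3.4 rot [ 0.28  0.06 -0.15] norm 0.3
{'t': 2.95, 'joints': array([2.26208321e-01, 4.21545001e-01, 5.12288091e-01, 1.65650873e+00,
       3.23445168e-04, 1.29880539e+00]), 'joint_velocities': array([-0.00466463, -0.00181197,  0.05059282,  0.02073977, -0.00141186,
       -0.00234141]), 'effort': array([-2.55682395e-02, -6.69006729e+01,  3.28339183e+01, -5.20694442e-01,
        2.05710610e-03,  3.50567163e-03]), 'tool_pos': array([0.60038041, 0.22406987, 0.29789992]), 'tcp_rot': array([0.00170715, 0.51095573, 0.85960333, 0.00185438]), 'force': array([-0.03455079, -0.0298483 ,  1.29640181]), 'wrist_torque': array([ 0.02104019, -0.00122916,  0.00741418]), 'opening': 0.08547882687286887}
```

View pics/w2.png

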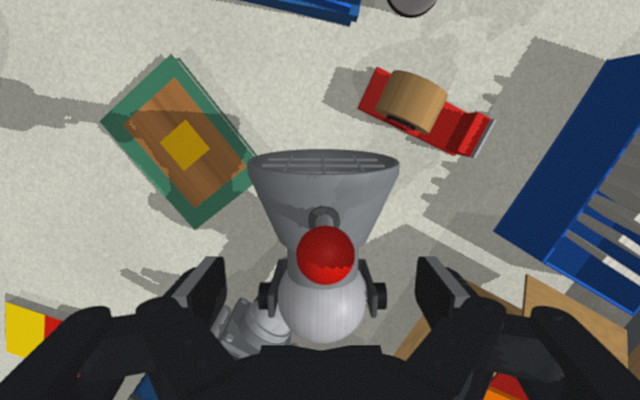

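The knob, at (325,255), lies between the open jaws (tips at about columns 222 and 420). I make a small correction and close.

Emit:
drive_tool:
  series: [1,-2.3,1.2,2.5,0,0,0,0.25,-2.3,1.2,2.5,0,0,0,0.1,-2.3,1.2,2.5,0,0,0,0.1,-2.3,1.2,2.5,0,0,0,0.1,-2.3,1.2,2.5,0,0,0]
  force: 60

```text
t: 3.5
tool_pos: [0.6036, 0.2219, 0.2949]
tcp_rot: [0.002, 0.511, 0.859, 0.002]
force: [0.5, 0.3, -0.1]
opening: 0.0285
```

Emit:
drive_tool:
  series: [0.1,0,0,0,0,0,0,0.1,0,0,0,0,0,0,0.1,0,0,0,0,0,0]

```text
t: 3.8
tool_pos: [0.6037, 0.2222, 0.2956]
tcp_rot: [0.002, 0.511, 0.859, 0.003]
force: [-0.8, 2.7, 4.4]
opening: 0.0084
```

```bash
python3 - <<'E'
from plan import *
print({k:np.round(v,3) for k,v in state()[2].items()})
p,d=imaging.read_camera('wrist'); cv2.imwrite('pics/w3.png',p[:,:,::-1])
E
```

```text
{'t': np.float64(3.8), 'joints': array([2.220e-01, 4.240e-01, 5.110e-01, 1.651e+00, 1.000e-03, 1.296e+00]), 'joint_velocities': array([ 0.001, -0.001, -0.   , -0.002, -0.001,  0.001]), 'effort': array([-1.2690e+00, -6.5122e+01,  3.2345e+01,  8.3000e-02, -6.0500e-01,
       -3.0000e-03]), 'tool_pos': array([0.604, 0.222, 0.296]), 'tcp_rot': array([0.002, 0.511, 0.859, 0.003]), 'force': array([-0.779,  2.674,  4.388]), 'wrist_torque': array([ 0.381, -0.022, -0.041]), 'opening': np.float64(0.008)}
```

View pics/w3.png

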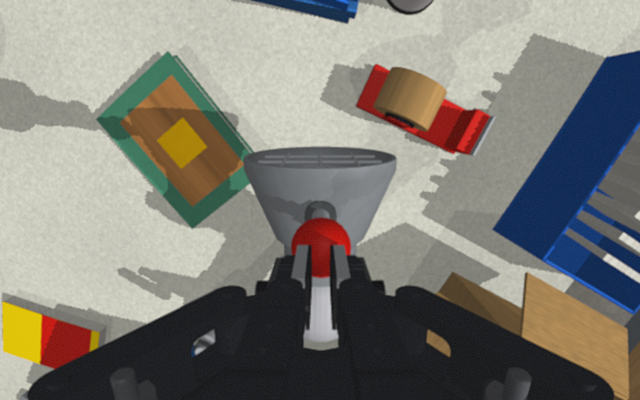

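The fingers closed to 8 mm, so they slid off the ball. The ball sits ahead of the pads at (320,245). I need to know whether it slipped forward or upward.

```bash
python3 - <<'E'
from plan import *
p,d=imaging.read_camera('wrist'); m=imaging.camera_model('wrist'); pp,Rt,s=state()
mk,ce,st=blob(p,(320,245),'red'); P,_,_=cloud(m,d,mk); print(ce,st,sphere(P,.016,np.median(P,0)-[0,0,.01]),P.max(0))
print('TCP',pp,proj(m,pp),'grasp',proj(m,pp-Rt.apply([0,0,.0187])))
print('cam in tool',Rt.inv().apply(np.array(m['position'])-pp),(Rt.inv()*q2R(m['orientation'])).as_matrix().round(3))
P,u,v=cloud(m,d)
for a,b in [(302,250),(302,260),(302,280),(340,250),(340,260),(340,280),(320,240),(320,225)]:
    i=(u==a)&(v==b); print(a,b,P[i].round(4),Rt.inv().apply(P[i]-pp).round(4) if i.any() else '')
for c in ['scene','side']:
    q,dd=imaging.read_camera(c); cv2.imwrite(f'pics/{c}3.png',cv2.resize(q[60:200,280:460] if c=='side' else q[90:250,320:500],None,fx=4,fy=3.5)[:,:,::-1])
E
```

```text
[320.82001088 242.31702012] [ 292  218   58   59 1839] (array([0.60314647, 0.22281857, 0.31188424]), np.float64(0.00029352253580814183)) [0.61669725 0.23898871 0.33122392]
TCP [0.60370909 0.22227104 0.2955512 ] [320.96895399 237.85630805] grasp [321.01857496 250.16079212]
cam in tool [ 0.06394173 -0.00019611 -0.17419363] [[-0.001  0.966  0.259]
 [ 1.     0.001  0.001]
 [ 0.     0.259 -0.966]]
302 250 [[0.5913 0.2266 0.3376]] [[ 0.0097 -0.0085 -0.0421]]
302 260 [[0.5918 0.2268 0.3482]] [[ 0.0096 -0.0079 -0.0527]]
302 280 [[0.5931 0.226  0.3631]] [[ 0.0082 -0.0071 -0.0676]]
340 250 [[0.6064 0.2345 0.3371]] [[ 0.0095  0.0085 -0.0416]]
340 260 [[0.6057 0.2343 0.3482]] [[ 0.0095  0.0078 -0.0526]]
340 280 [[0.605  0.2333 0.3648]] [[ 0.009   0.0069 -0.0692]]
320 240 [[0.5984 0.2305 0.325 ]] [[ 0.0097 -0.0005 -0.0295]]
320 225 [[0.5958 0.2355 0.3191]] [[ 0.0154 -0.0005 -0.0236]]
```

```bash
python3 -c "
import cv2
for c in ['scene','side']:
    a=cv2.imread(f'pics/{c}3.png'); print(a.shape)"
```

```text
(560, 720, 3)
(490, 720, 3)
```

View pics/scene3.png

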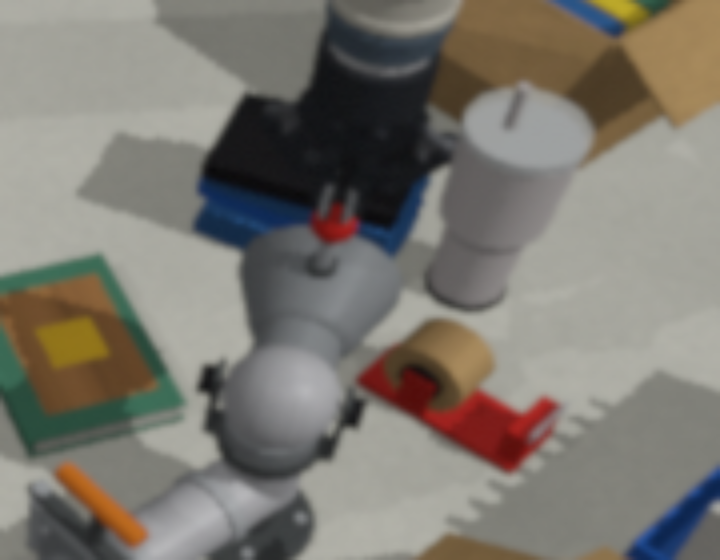

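View pics/side3.png

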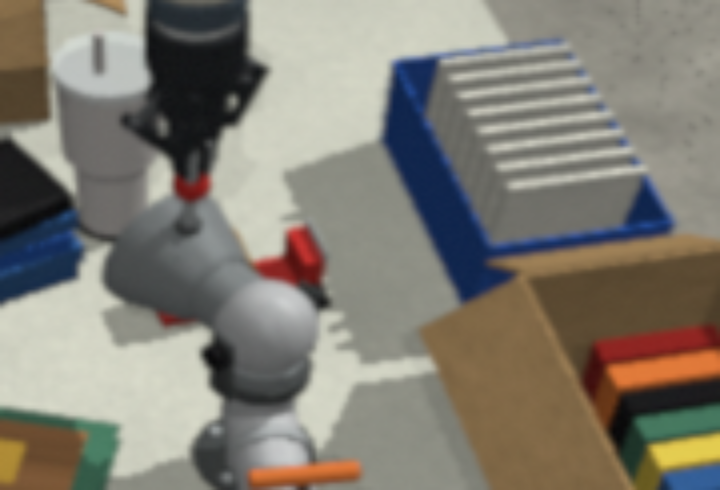

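```bash
python3 - <<'E'
from plan import *
p,d=imaging.read_camera('wrist'); m=imaging.camera_model('wrist'); pp,Rt,s=state()
P,u,v=cloud(m,d); T=Rt.inv().apply(P-pp)*1000
dark=(p[v,u].max(1)<110)
for v0 in range(236,330,6):
    i=(v==v0)&(np.abs(T[:,1])<60)&(T[:,2]<-10)&(T[:,2]>-150)
    print(v0,[(a,*T[i][k].round(0).astype(int)) for k,a in enumerate(u[i]) if a%6==0 and 280<a<362])
cv2.imwrite('pics/w4.png',cv2.resize(p[190:350,220:420],None,fx=4,fy=3.6)[:,:,::-1]); print(s['opening'],s['force'])
E
```

```text
236 [(np.int64(294), np.int64(8), np.int64(-14), np.int64(-18)), (np.int64(300), np.int64(10), np.int64(-11), np.int64(-23)), (np.int64(306), np.int64(11), np.int64(-7), np.int64(-27)), (np.int64(312), np.int64(11), np.int64(-4), np.int64(-27)), (np.int64(318), np.int64(12), np.int64(-1), np.int64(-29)), (np.int64(324), np.int64(11), np.int64(1), np.int64(-28)), (np.int64(330), np.int64(11), np.int64(4), np.int64(-29)), (np.int64(336), np.int64(11), np.int64(7), np.int64(-27)), (np.int64(342), np.int64(10), np.int64(11), np.int64(-24)), (np.int64(348), np.int64(8), np.int64(14), np.int64(-18))]
242 [(np.int64(294), np.int64(6), np.int64(-14), np.int64(-22)), (np.int64(300), np.int64(7), np.int64(-10), np.int64(-26)), (np.int64(306), np.int64(8), np.int64(-7), np.int64(-28)), (np.int64(312), np.int64(9), np.int64(-4), np.int64(-29)), (np.int64(318), np.int64(8), np.int64(-1), np.int64(-29)), (np.int64(324), np.int64(9), np.int64(1), np.int64(-30)), (np.int64(330), np.int64(9), np.int64(4), np.int64(-29)), (np.int64(336), np.int64(8), np.int64(7), np.int64(-28)), (np.int64(342), np.int
[... 8821 characters left out ...]
6), np.int64(10), np.int64(-104))]
326 [(np.int64(282), np.int64(15), np.int64(-10), np.int64(-106)), (np.int64(288), np.int64(16), np.int64(-8), np.int64(-106)), (np.int64(294), np.int64(15), np.int64(-7), np.int64(-105)), (np.int64(300), np.int64(-4), np.int64(-7), np.int64(-79)), (np.int64(306), np.int64(-11), np.int64(-6), np.int64(-68)), (np.int64(336), np.int64(-11), np.int64(6), np.int64(-69)), (np.int64(342), np.int64(-3), np.int64(7), np.int64(-80)), (np.int64(348), np.int64(16), np.int64(7), np.int64(-107)), (np.int64(354), np.int64(16), np.int64(8), np.int64(-107)), (np.int64(360), np.int64(15), np.int64(10), np.int64(-106))]
0.008723613794461564 [0.02457346 2.31672982 5.67034077]
```

View pics/w4.png

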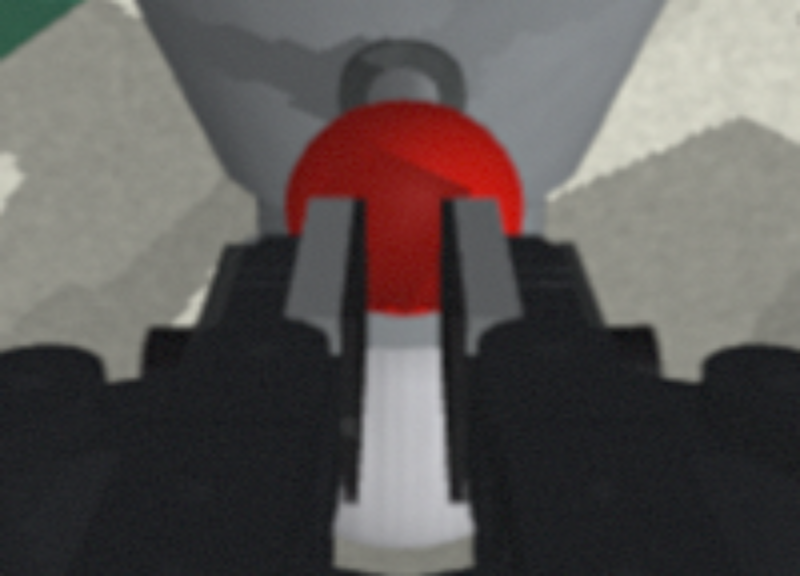

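```bash
python3 - <<'E'
from plan import *
Z=np.load('wrist0.npz'); p,d=Z['p'],Z['d']
m=imaging.camera_model('wrist'); pp,Rt,s=state()
P,u,v=cloud(m,d); T=Rt.inv().apply(P-pp)*1000
for v0 in range(256,300,6):
    i=(v==v0)&(d[v,u]<.24)
    print(v0,[(int(a),*map(int,T[i][k].round(0))) for k,a in enumerate(u[i]) if a%6==0 and 180<a<235])
print(np.unique(d[250:300,190:225].round(2)))
E
```

```text
256 [(210, 10, -48, -49), (216, 10, -45, -50), (222, 9, -43, -48)]
262 [(204, 10, -48, -56), (210, 10, -45, -56), (216, 10, -43, -55), (222, 6, -43, -48)]
268 [(192, 5, -55, -51), (198, 10, -48, -61), (204, 9, -46, -60), (210, 10, -44, -61), (216, 7, -43, -55), (222, 4, -43, -49)]
274 [(186, 6, -55, -59), (192, 9, -49, -65), (198, 10, -46, -67), (204, 10, -44, -66), (210, 8, -43, -63), (216, 5, -43, -57), (222, 2, -43, -50)]
280 [(186, 9, -50, -70), (192, 10, -47, -71), (198, 10, -44, -71), (204, 9, -43, -70), (210, 7, -42, -65), (216, 2, -43, -57), (222, -1, -43, -50)]
286 [(186, 10, -47, -75), (192, 9, -46, -75), (198, 9, -43, -75), (204, 7, -43, -69), (210, 4, -43, -65), (216, 0, -43, -58), (222, -3, -43, -52)]
292 [(186, 10, -45, -80), (192, 9, -44, -79), (198, 8, -43, -77), (204, 5, -43, -70), (210, 1, -43, -65), (216, -2, -43, -59), (222, -6, -43, -51)]
298 [(186, 9, -45, -82), (192, 8, -43, -81), (198, 6, -43, -77), (204, 3, -43, -72), (210, -1, -43, -66), (216, -5, -43, -58), (222, -9, -43, -52)]
[0.   0.1  0.11 0.12 0.13 0.14 0.4  0.41]
```

The tips sit 37 mm short of the reported TCP: tool z is about -37 when shut and -49 when open. So the fingers closed just above the ball. I'll open, go 40 mm lower while watching the force, and regrip.

Emit:
drive_tool:
  series: [1,0,0,0,0,0,0,1,0,0,0,0,0,0,1,0,0,0,0,0,0,1,0,0,0,0,0,0,1,0,0,0,0,0,0]

```text
t: 4.55
tool_pos: [0.6036, 0.2219, 0.2946]
tcp_rot: [0.002, 0.511, 0.859, 0.002]
force: [-0.3, 0.2, 0.3]
opening: 0.0795
```

Emit:
drive_tool:
  series: [1,0,0,0,0,0,0,1,0,0,12,0,0,0,1,0,0,24,0,0,0,1,0,0,36,0,0,0,1,0,0,38,0,0,0]

```text
t: 5.05
tool_pos: [0.6033, 0.2219, 0.2554]
tcp_rot: [0.001, 0.511, 0.859, 0.001]
force: [0.3, -0.4, -0.1]
opening: 0.0853
```

```bash
python3 - <<'E'
from plan import *
p,d=imaging.read_camera('wrist'); m=imaging.camera_model('wrist'); pp,Rt,s=state()
mk,ce,st=blob(p,(320,290),'red'); P,_,_=cloud(m,d,mk); c,e=sphere(P,.016,np.median(P,0)-[0,0,.01]); print(ce,st,c,e, 'tool',Rt.inv().apply(c-pp)*1000, s['opening'],s['force'])
cv2.imwrite('pics/w5.png',p[:,:,::-1])
E
```

```text
[322.01554069 283.86186057] [ 284  246   77   77 4633] [0.60318469 0.22285952 0.31252949] 0.00028832055641288094 tool [  0.9376008    0.48766057 -56.55489112] 0.08526653154421443 [ 0.15683114 -0.17525936 -0.54106715]
```

View pics/w5.png

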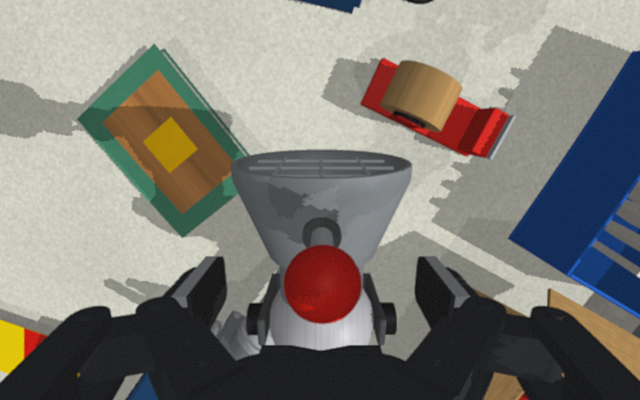

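The ball is now at (322,284), 56 mm behind the stated TCP, right at the true pad centre. I close.

Emit:
drive_tool:
  series: [0.2,0,0,0,0,0,0,0.2,0,0,0,0,0,0,0.2,0,0,0,0,0,0,0.2,0,0,0,0,0,0,0.2,0,0,0,0,0,0]
  force: 50

```text
t: 5.6
tool_pos: [0.604, 0.2222, 0.2574]
tcp_rot: [0.002, 0.511, 0.859, 0.002]
force: [0.5, 0.9, 3.2]
opening: 0.0295
```

Emit:
drive_tool:
  series: [0.2,0,0,0,0,0,0,0.2,0,0,0,0,0,0]

```text
t: 5.8
tool_pos: [0.6039, 0.2222, 0.2574]
tcp_rot: [0.002, 0.511, 0.859, 0.002]
force: [-0.3, 1.0, 5.7]
opening: 0.0296
```

```bash
cat >> plan.py <<'E'
GO=.0557
def target():
    v=BOOK-PIV; return np.arctan2(v[1],v[0]),np.arctan2(-v[2],np.hypot(v[0],v[1]))
def path(az0,t0,az1,t1,N,tiltfrac=1.0,pr=True):
    """rows for rigid motion with the hood, relative to the commanded=current pose"""
    p0,R0,s=state(); H0=hoodR(az0,t0); out=[]
    for k in range(1,N+1):
        f=k/N; H=hoodR(az0+(az1-az0)*f,t0+(t1-t0)*f)
        D=R.from_matrix(H@H0.T); kn0=p0-R0.apply([0,0,GO]); kn=PIV+D.apply(kn0-PIV)
        Rn=D*R0; pn=kn+Rn.apply([0,0,GO])
        out.append(np.r_[R0.inv().apply(pn-p0)*1000,(R0.inv()*Rn).as_rotvec(degrees=True)])
    if pr: print(np.array(out).round(1).tolist())
    return out
E
python3 - <<'E'
from plan import *
pp,Rt,s=state(); print(s['opening'],s['force'],s['joints'])
g=pp-Rt.apply([0,0,GO]); a0,t0=knobang(g); print(g,np.degrees([a0,t0]),np.linalg.norm(g-PIV)); a1,t1=target(); print(np.degrees([a1,t1]))
path(a0,t0,a1,t1,16)
E
```

```text
0.029624924621765518 [-0.26814954  0.96275373  5.68545824] [2.21964391e-01 4.16748077e-01 4.02401345e-01 1.55012894e+00
 5.40113802e-04 1.29566279e+00]
[0.60360446 0.22207584 0.3130545 ] [118.28822356  -3.86640779] 0.1441677334773186
[174.11680745  36.6450883 ]
[[2.3, -5.6, 4.0, -0.1, -2.5, -3.5], [4.1, -11.5, 8.0, -0.3, -5.0, -7.0], [5.3, -17.5, 12.2, -0.7, -7.5, -10.5], [6.0, -23.8, 16.5, -1.2, -10.0, -14.0], [6.0, -30.0, 20.8, -1.9, -12.5, -17.5], [5.5, -36.4, 25.2, -2.7, -14.9, -20.9], [4.4, -42.6, 29.7, -3.7, -17.3, -24.3], [2.6, -48.8, 34.2, -4.9, -19.7, -27.7], [0.3, -54.8, 38.8, -6.2, -22.0, -31.1], [-2.5, -60.6, 43.4, -7.7, -24.3, -34.5], [-5.9, -66.1, 48.0, -9.3, -26.6, -37.8], [-9.8, -71.3, 52.7, -11.0, -28.8, -41.0], [-14.2, -76.1, 57.3, -13.0, -30.9, -44.3], [-19.0, -80.5, 62.0, -15.0, -33.0, -47.4], [-24.1, -84.4, 66.7, -17.3, -35.0, -50.6], [-29.6, -87.8, 71.3, -19.6, -36.9, -53.6]]
```

Emit:
drive_tool:
  series: [0.2,2.3,-5.6,4,-0.1,-2.5,-3.5,0.2,4.1,-11.5,8,-0.3,-5,-7,0.2,5.3,-17.5,12.2,-0.7,-7.5,-10.5,0.2,6,-23.8,16.5,-1.2,-10,-14,0.2,6,-30,20.8,-1.9,-12.5,-17.5]

```text
t: 6.3
tool_pos: [0.5748, 0.2131, 0.236]
tcp_rot: [0.105, 0.371, 0.922, -0.04]
force: [2.1, -0.1, 2.3]
opening: 0.0298
```

```bash
python3 - <<'E'
from plan import *
pp,Rt,s=state(); print(s['opening'],s['force'],s['wrist_torque'],s['joints'])
g=pp-Rt.apply([0,0,GO]); a0,t0=knobang(g); print(g,np.degrees([a0,t0]),np.linalg.norm(g-PIV)); a1,t1=target()
path(a0,t0,a1,t1,12)
E
```

```text
0.029759679582411675 [ 2.05654834 -0.08429834  2.2957379 ] [ 0.18299103 -0.38388913 -0.06295464] [ 0.32272255  0.29178981  0.13838368  1.30745911 -0.1967006   1.07724635]
[0.56570151 0.22148327 0.29032938] [135.76466812   8.91093154] 0.14394397298342884
[[2.1, -5.6, 3.6, -0.8, -2.3, -3.1], [3.8, -11.4, 7.4, -1.6, -4.6, -6.2], [5.0, -17.2, 11.4, -2.7, -6.9, -9.2], [5.8, -23.1, 15.5, -3.8, -9.2, -12.3], [6.0, -29.0, 19.7, -5.1, -11.4, -15.2], [5.8, -34.7, 24.1, -6.4, -13.7, -18.2], [5.1, -40.4, 28.6, -7.9, -15.9, -21.1], [3.9, -45.9, 33.2, -9.6, -18.1, -23.9], [2.3, -51.2, 37.9, -11.3, -20.3, -26.7], [0.2, -56.3, 42.8, -13.2, -22.4, -29.4], [-2.2, -61.1, 47.7, -15.2, -24.5, -32.1], [-5.0, -65.6, 52.7, -17.3, -26.6, -34.7]]
```

Emit:
drive_tool:
  series: [0.2,2.1,-5.6,3.6,-0.8,-2.3,-3.1,0.2,3.8,-11.4,7.4,-1.6,-4.6,-6.2,0.2,5,-17.2,11.4,-2.7,-6.9,-9.2,0.2,5.8,-23.1,15.5,-3.8,-9.2,-12.3,0.2,6,-29,19.7,-5.1,-11.4,-15.2]

```text
t: 6.8
tool_pos: [0.5538, 0.193, 0.2154]
tcp_rot: [0.206, 0.236, 0.948, -0.049]
force: [6.6, -0.6, 0.4]
opening: 0.0298
```

```bash
python3 - <<'E'
from plan import *
pp,Rt,s=state(); print(s['opening'],s['force'],s['wrist_torque'],s['joints'])
g=pp-Rt.apply([0,0,GO]); a0,t0=knobang(g); print(g,np.degrees([a0,t0]),np.linalg.norm(g-PIV)); a1,t1=target()
path(a0,t0,a1,t1,8)
E
```

```text
0.029777816805244318 [ 6.56762209 -0.64249268  0.35398878] [ 0.00689709 -0.7111602   0.04007014] [ 0.36465217  0.1350527  -0.18313527  0.95830112 -0.31373555  0.80476081]
[0.53332177 0.20354464 0.26611172] [151.86832974  20.42132592] 0.14386298557344585
[[1.9, -5.1, 3.2, -1.2, -2.0, -2.5], [3.4, -10.3, 6.6, -2.5, -4.0, -5.0], [4.6, -15.4, 10.1, -3.8, -6.0, -7.4], [5.5, -20.5, 13.8, -5.3, -8.0, -9.8], [6.0, -25.5, 17.7, -6.8, -10.0, -12.2], [6.2, -30.5, 21.7, -8.5, -12.0, -14.5], [6.1, -35.2, 25.8, -10.2, -14.0, -16.7], [5.6, -39.9, 30.1, -12.0, -15.9, -18.9]]
```

Emit:
drive_tool:
  series: [0.2,1.9,-5.1,3.2,-1.2,-2,-2.5,0.2,3.4,-10.3,6.6,-2.5,-4,-5,0.2,4.6,-15.4,10.1,-3.8,-6,-7.4,0.2,5.5,-20.5,13.8,-5.3,-8,-9.8,0.2,6,-25.5,17.7,-6.8,-10,-12.2]

```text
t: 7.3
tool_pos: [0.5436, 0.1696, 0.1971]
tcp_rot: [0.295, 0.116, 0.948, -0.034]
force: [6.9, 0.3, -0.2]
opening: 0.0294
```

```bash
python3 - <<'E'
from plan import *
pp,Rt,s=state(); print(s['opening'],s['force'],s['wrist_torque'],s['joints'])
g=pp-Rt.apply([0,0,GO]); a0,t0=knobang(g); print(g,np.degrees([a0,t0]),np.linalg.norm(g-PIV)); a1,t1=target()
path(a0,t0,a1,t1,4)
E
```

```text
0.029435596046756635 [ 6.94953518  0.30441578 -0.15177772] [ 0.1426232  -0.71219391 -0.0512016 ] [ 0.33105277 -0.00905123 -0.48988838  0.5640115  -0.31065937  0.4908874 ]
[0.51292128 0.17709439 0.24292237] [165.75133496  30.41932506] 0.1438552596815923
[[1.5, -3.9, 2.4, -1.2, -1.5, -1.7], [2.8, -7.7, 5.0, -2.5, -3.1, -3.4], [3.9, -11.5, 7.7, -3.8, -4.6, -5.0], [4.9, -15.3, 10.5, -5.1, -6.2, -6.7]]
```

Emit:
drive_tool:
  series: [0.2,1.5,-3.9,2.4,-1.2,-1.5,-1.7,0.2,2.8,-7.7,5,-2.5,-3.1,-3.4,0.2,3.9,-11.5,7.7,-3.8,-4.6,-5,0.2,4.9,-15.3,10.5,-5.1,-6.2,-6.7,0.2,4.9,-15.3,10.5,-5.1,-6.2,-6.7]

```text
t: 7.8
tool_pos: [0.5416, 0.1537, 0.1851]
tcp_rot: [0.348, 0.046, 0.936, -0.016]
force: [10.1, -0.9, -4.2]
opening: 0.0296
```

```bash
python3 - <<'E'
from plan import *
pp,Rt,s=state(); print(s['opening'],s['force'],s['wrist_torque'],s['joints'])
g=pp-Rt.apply([0,0,GO]); a0,t0=knobang(g); print(g,np.degrees([a0,t0]),np.linalg.norm(g-PIV)); a1,t1=target(); print(np.degrees([a1,t1]))
path(a0,t0,a1,t1,1)
for c in ['scene','side','wrist']:
    p,d=imaging.read_camera(c); m=imaging.camera_model(c); np.savez(c+'6.npz',p=p,d=d)
    nr=proj(m,g)
    try:
        mk,ce,st=blob(p,nr,'red'); P,_,_=cloud(m,d,mk); k,e=sphere(P,.016,g); print(c,nr,ce,st[4],k,e,np.degrees(knobang(k)))
    except Exception as e: print(c,e)
    cv2.imwrite(f'pics/{c}6.png',p[:,:,::-1])
    for t in ['hood_mouth','hood_knob']:
        for r in spotter.landmark_of(c,t)[:1]: print(t,r['point'],r['confidence'], 'expect',proj(m,PIV+hoodR(a0,t0)@([-.132,0,0] if t=='hood_mouth' else [-.098,0,.108])))
E
```

```text
0.029624605508720352 [10.11857174 -0.88838095 -4.16657339] [ 0.10606966 -0.26231699  0.03578578] [ 0.25952545 -0.08281454 -0.67686709  0.29696691 -0.22857907  0.27729424]
[0.50535442 0.15714045 0.22733802] [174.37981489  36.83103977] 0.143944799606361
[174.11680745  36.6450883 ]
[[-0.2, 0.5, -0.3, 0.2, 0.2, 0.2]]
scene [358.81370473 166.68159048] [359.90196078 165.64705882] 51 [0.50216536 0.15666915 0.22574626] 0.0010261397036426707 [174.689724    37.67340897]
hood_mouth [365.3, 194.6] 0.73 expect [363.43130707 195.54872646]
hood_knob [360.5, 165.8] 0.72 expect [358.41805592 166.21954955]
side [301.38219244 151.40987241] [302.10344828 148.86206897] 29 [0.50122363 0.15549248 0.2283812 ] 0.0013008159551276578 [175.18613893  36.72601067]
hood_mouth [314.9, 171.2] 0.57 expect [312.86924699 171.53704681]
hood_knob [300.0, 151.2] 0.59 expect [300.79073111 151.38744637]
wrist [323.10843865 287.28649667] [320.3221931  281.46767147] 4578 [0.50467302 0.15606895 0.22464008] 0.00028967203441062836 [174.83731946  37.92850377]
hood_mouth [319.5, 162.6] 0.6 expect [321.88580305 158.21455015]
hood_knob [321.1, 277.8] 0.93 expect [323.13587104 286.49806131]
```

View pics/scene6.png

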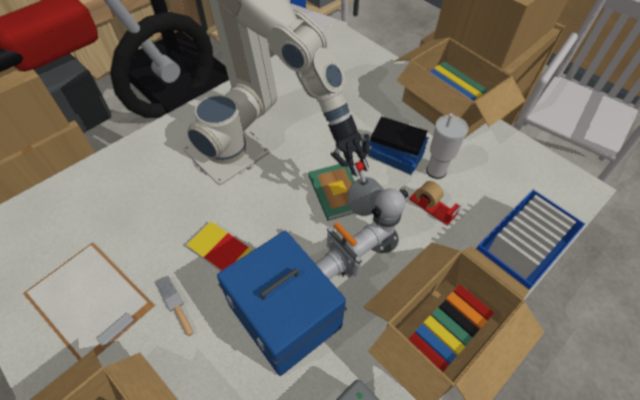

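View pics/wrist6.png

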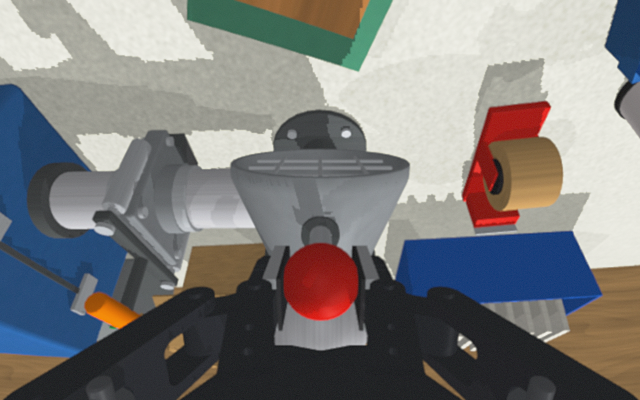

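The hood now points at the book, with the knob at (359,166) in the scene picture and held centrally in the wrist picture. The estimates are azimuth 174.4-174.8° against a target of 174.1°, and tilt 36.8-37.9° against 36.6°. I make a slight correction, then release, back off and check from a clear view.

Emit:
drive_tool:
  series: [0.2,-0.4,1,-0.9,0.3,0.5,0.4,0.2,-0.4,1,-0.9,0.3,0.5,0.4,0.2,-0.4,1,-0.9,0.3,0.5,0.4]

```text
t: 8.55
tool_pos: [0.5415, 0.1549, 0.1859]
tcp_rot: [0.343, 0.051, 0.938, -0.017]
force: [6.8, -1.2, -3.0]
opening: 0.0297
```

Emit:
drive_tool:
  series: [0.6,0,0,0,0,0,0,1,0,0,0,0,0,0,1,0,0,0,0,0,0,1,0,0,0,0,0,0,1,0,0,-3,0,0,0]

```text
t: 9.05
tool_pos: [0.539, 0.1558, 0.188]
tcp_rot: [0.342, 0.05, 0.938, -0.017]
force: [0.3, 0.2, 0.5]
opening: 0.0852
```

Emit:
drive_tool:
  series: [1,0,0,-15,0,0,0,1,0,0,-40,0,0,0,1,0,0,-70,0,0,0,1,0,0,-90,0,0,0,1,0,0,-90,0,0,0]

```text
t: 9.55
tool_pos: [0.4812, 0.1624, 0.26]
tcp_rot: [0.345, 0.05, 0.937, -0.016]
force: [-0.2, -0.7, 0.5]
opening: 0.0857
```

```bash
python3 - <<'E'
from plan import *
pp,Rt,s=state(); print(s['opening'],s['force'],s['joints'])
g=np.array([.5045,.1565,.227])
for c in ['scene','side','wrist']:
    p,d=imaging.read_camera(c); m=imaging.camera_model(c); np.savez(c+'7.npz',p=p,d=d)
    nr=proj(m,g)
    mk,ce,st=blob(p,nr,'red'); P,_,_=cloud(m,d,mk); k,e=sphere(P,.016,g); print(c,nr,ce,st[4],k,e,np.degrees(knobang(k)),np.linalg.norm(k-PIV))
    if c!='wrist': 
        mk,ce,st=blob(p,proj(m,BOOK),'yellow'); print(atz(m,*ce,.028))
    cv2.imwrite(f'pics/{c}7.png',p[:,:,::-1])
E
```

```text
0.08574591688999005 [-0.17075094 -0.73781005  0.48680299] [ 0.33660091 -0.22641636 -0.57342793  0.56743369 -0.2768334   0.34882548]
scene [358.44756889 166.70438337] [358.75471698 165.81132075] 53 [0.50323458 0.15776412 0.22605936] 0.001551872218996683 [174.21488298  37.48625374] 0.14584329693283507
[0.41497648 0.16951104 0.028     ]
side [301.15772905 151.67559706] [301.25 151.  ] 48 [0.50351042 0.15953501 0.22908617] 0.0016655192181892 [173.49985329  36.31417084] 0.14633133764194592
[0.4177498  0.16956218 0.028     ]
wrist [318.30732748 219.53034989] [319.12483574 217.5913272 ] 1522 [0.5050761  0.15711714 0.22512997] 0.0002893831885600936 [174.40023008  37.71555336] 0.1438122902377717
```

View pics/wrist7.png

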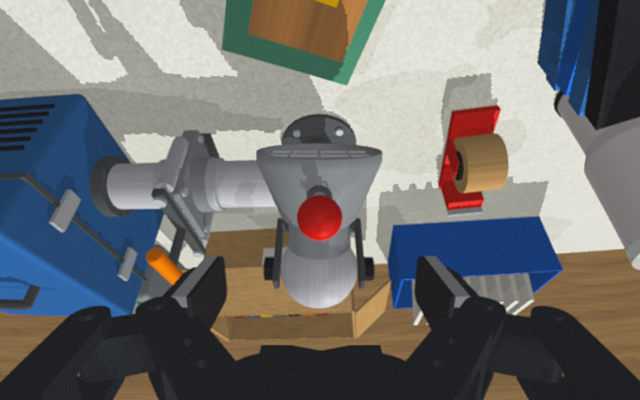

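View pics/side7.png

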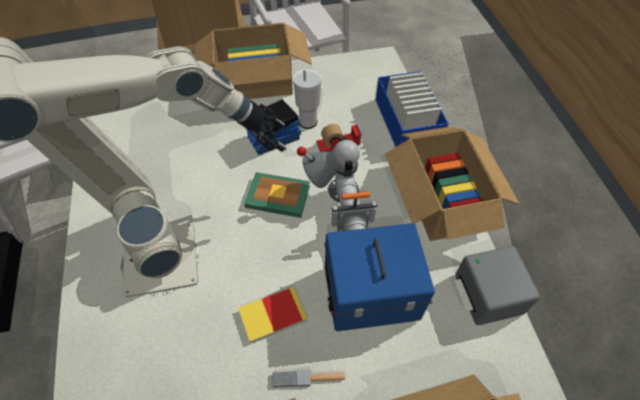

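```bash
python3 - <<'E'
from plan import *
m=imaging.camera_model('wrist'); Z=np.load('wrist7.npz'); p,d=Z['p'],Z['d']
P,u,v=cloud(m,d)
s=((u-320)**2+(v-280)**2<24**2)&(np.linalg.norm(P-PIV,axis=1)<.06); b,e=sphere(P[s],.043,PIV); print('ball',b,e)
mk,ce,st=blob(p,(319,217),'red'); k,e=sphere(P[mk[v,u]],.016,[.505,.157,.225])
for piv in (b,PIV):
    r=k-piv; print(np.degrees(np.arctan2(r[1],r[0])),47.78-np.degrees(np.arctan2(r[2],np.hypot(r[0],r[1]))),np.linalg.norm(r))
# joint fit: az,tilt with the cone: use all three cameras; fit cone surface points symmetric about the axis
allP=[P]
for c in ['scene','side']:
    z=np.load(c+'7.npz'); allP.append(cloud(imaging.camera_model(c),z['d'])[0])
for nm,Q in zip(['wrist','scene','side','all'],allP+[np.concatenate(allP)]):
    a0,t0=np.radians([174.2,37.2])
    def sel(a,t,Q):
        L=(Q-PIV)@hoodR(a,t); ax=-L[:,0]; rr=np.hypot(L[:,1],L[:,2]); return L,ax,rr
    L,ax,rr=sel(a0,t0,Q); keep=(ax>.06)&(ax<.127)&(rr>.025)&(rr<.072)&~((L[:,2]>0)&(np.abs(L[:,1])<.016)); S=Q[keep]
    def f(x):
        L,ax,rr=sel(x[0],x[1],S); return rr-np.polyval(x[2:],ax)
    o=least_squares(f,[a0,t0,0,.4,.01],loss='soft_l1',f_scale=.002); print(nm,len(S),np.degrees(o.x[:2]),o.x[2:],np.median(np.abs(o.fun)))
E
```

```text
ball [0.64740325 0.14071063 0.19817321] 0.0004284605824191809
173.42435402583752 37.12414863310937 0.1457836057480772
174.40023003075163 37.71638659805634 0.14381229037394191
wrist 4377 [174.91819181  36.91680954] [-1.40272702  0.62350527  0.00347081] 0.0006288462162642935
scene 631 [174.24701561  37.23726825] [-1.02140477  0.5650185   0.00714938] 0.0012161570923780451
side 601 [172.71711999  38.10817683] [-0.43879892  0.4527913   0.01482554] 0.001987717223386372
all 5609 [174.95765895  36.99617822] [-1.314959    0.60164251  0.00499261] 0.0007545466899507025
```

```bash
sed -i 's/BAR=np.array(\[[^]]*\])/BAR=np.array([.6325,-.027,.202])/' plan.py; python3 - <<'E'
from plan import *
ux=np.array([np.cos(YAW),np.sin(YAW),0]); Rd=Rtool(-ux,[0,0,-1])
rows(np.array([.50,-.02,.30]),Rd)
rows(np.array([.6325,-.027,.24]),Rd)
E
```

```text
shift [ -57.2 -178.6   -9.5] norm 187.8 rot [-0.32 40.1  -1.38] norm 40.1
shift [-119.9 -171.8  121.7] norm 242.3 rot [-0.32 40.1  -1.38] norm 40.1
```

Emit:
drive_tool:
  series: [1,-12,-36,-4,0,7,0,1,-23,-72,-6,0,15,0,1,-34,-108,-8,0,23,-1,1,-46,-144,-9,0,31.5,-1,1,-57,-178,-10,0,40,-1.4]

```text
t: 10.2
tool_pos: [0.5, -0.0216, 0.3013]
tcp_rot: [-0.001, 0.042, 0.999, -0.002]
force: [1.8, 0.0, 0.2]
opening: 0.0852
```

```bash
python3 - <<'E'
from plan import *
ux=np.array([np.cos(YAW),np.sin(YAW),0]); Rd=Rtool(-ux,[0,0,-1])
print(robot.read_state()['joints'],state()[0])
rows(np.array([.6325,-.027,.24]),Rd)
E
```

```text
[-0.20845301  0.16490639  0.15508214  1.56315285 -0.00385712 -0.12344719] [ 0.49995764 -0.0215921   0.30125825]
shift [-132.7    6.1   60.9] norm 146.1 rot [-0.2  -0.15 -0.17] norm 0.3
```

Emit:
drive_tool:
  series: [1,-35,2,5,0,0,0,1,-70,3,15,0,0,0,1,-105,5,28,0,0,0,1,-132,6,40,0,0,0,1,-132,6,40,0,0,0]

```text
t: 10.7
tool_pos: [0.634, -0.0254, 0.2551]
tcp_rot: [-0.003, 0.042, 0.999, -0.002]
force: [-0.7, -1.1, -0.7]
opening: 0.0852
```

```bash
python3 - <<'E'
from plan import *
ux=np.array([np.cos(YAW),np.sin(YAW),0]); Rd=Rtool(-ux,[0,0,-1])
p,d=imaging.read_camera('wrist'); m=imaging.camera_model('wrist'); pp,Rt,s=state()
print(s['joints'],s['force'],pp, proj(m,BAR))
mk,ce,st=blob(p,proj(m,BAR),'orange'); P,u,v=cloud(m,d,mk); print(ce,st,np.median(P,0),P.min(0),P.max(0))
r=cv2.minAreaRect((P[P[:,2]>.19][:,:2]*1000).astype(np.float32)); print(r)
rows(BAR+[0,0,-GO],Rd)
cv2.imwrite('pics/w8.png',p[:,:,::-1])
E
```

```text
[-0.16975259  0.40509748  0.38276609  1.55185994 -0.00475671 -0.08551129] [-0.27705293 -0.24199024  0.52592128] [ 0.6326367  -0.02519281  0.25688974] [320.06256333 213.86556693]
[317.68305085 210.02033898] [ 307  157   24  112 1770] [ 0.62686877 -0.02917146  0.21031768] [ 0.58980352 -0.03941193  0.20104093] [ 0.67282228 -0.01652501  0.21393507]
((631.3054809570312, -27.809953689575195), (16.815093994140625, 82.60992431640625), 85.13517761230469)
shift [ -0.4  -1.3 110.6] norm 110.6 rot [-0.25 -0.22 -0.13] norm 0.4
```

View pics/w8.png

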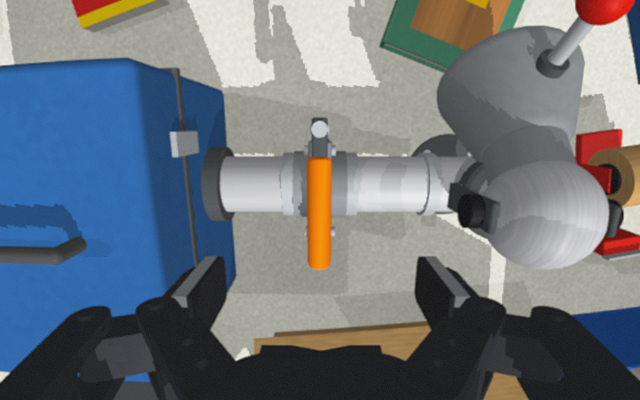

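The orange bar is at (318,210), with its centre at (0.6313, -0.0278), between the jaws. I descend 110 mm.

Emit:
drive_tool:
  series: [1,1,-2.5,35,0,0,0,1,1,-2.5,65,0,0,0,1,1,-2.5,90,0,0,0,1,1,-2.5,108,0,0,0,1,1,-2.5,110,0,0,0]

```text
t: 11.25
tool_pos: [0.6289, -0.0276, 0.1489]
tcp_rot: [-0.001, 0.042, 0.999, -0.002]
force: [-0.3, 0.7, 0.2]
opening: 0.0852
```

Emit:
drive_tool:
  series: [1,0,0,0,0,0,0,0.05,0,0,0,0,0,0,0.05,0,0,0,0,0,0,0.05,0,0,0,0,0,0,0.05,0,0,0,0,0,0]
  force: 80

```text
t: 11.75
tool_pos: [0.6308, -0.0276, 0.1516]
tcp_rot: [0.001, 0.042, 0.999, -0.003]
force: [0.2, 0.1, -0.3]
opening: 0.0282
```

Emit:
drive_tool:
  series: [0.05,0,0,0,0,0,0,0.05,0,0,0,0,0,0,0.05,0,0,0,0,0,0,0.05,0,0,0,0,0,0]

```text
t: 12.15
tool_pos: [0.6308, -0.0269, 0.1517]
tcp_rot: [0.001, 0.042, 0.999, -0.002]
force: [-0.5, 4.9, 5.1]
opening: 0.0158
```

```bash
python3 - <<'E'
from plan import *
p,d=imaging.read_camera('wrist'); m=imaging.camera_model('wrist'); pp,Rt,s=state()
print(s['joints'],s['force'],s['wrist_torque'],pp,s['opening'])
cv2.imwrite('pics/w9.png',p[:,:,::-1])
E
```

```text
[-0.1734583   0.41163143  0.12816237  1.28405631 -0.00384798 -0.09022157] [-0.03679099  5.13894433  5.80493446] [ 1.03235141e+00  1.13655794e-01 -8.22403182e-04] [ 0.63080674 -0.02693208  0.15169165] 0.01568154487607552
```

View pics/w9.png

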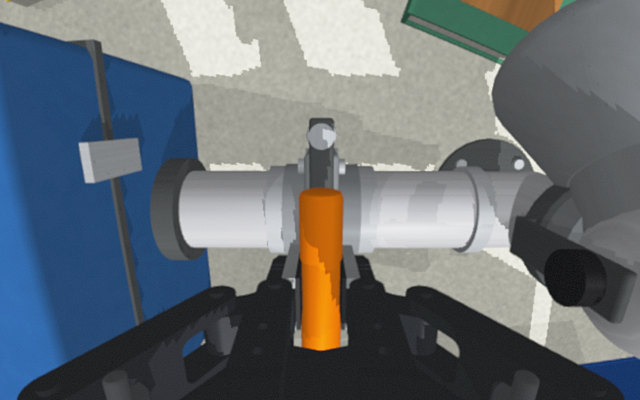

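The bar is gripped: opening 15.7 mm, seen between the pads at (321,270). I lift gently.

Emit:
drive_tool:
  series: [0.05,0,0,-5,0,0,0,0.05,0,0,-10,0,0,0,0.05,0,0,-15,0,0,0,0.05,0,0,-20,0,0,0,0.05,0,0,-20,0,0,0]

```text
t: 12.7
tool_pos: [0.6306, -0.0269, 0.1701]
tcp_rot: [0.0, 0.042, 0.999, -0.002]
force: [3.8, 4.2, -8.3]
opening: 0.0154
```

```bash
cat > bar.py <<'E'
from plan import *
pp,Rt,s=state(); print(s['t'],s['force'],s['wrist_torque'],pp,s['opening'])
B=np.array([.6313,-.0278,.202+max(0,pp[2]-.1517)])
for c in ['wrist','scene','side']:
    p,d=imaging.read_camera(c); m=imaging.camera_model(c); np.savez(c+'10.npz',p=p,d=d)
    cv2.imwrite(f'pics/{c}10.png',p[:,:,::-1])
    try:
        mk,ce,st=blob(p,proj(m,B),'orange'); P,u,v=cloud(m,d,mk); print(c,ce,proj(m,B),st[4],np.median(P,0),np.percentile(P[:,2],[80,95])-.009)
    except Exception as e: print(c,e)
    if c!='wrist':
        k=np.array([.504,.157,.226]); mk,ce,st=blob(p,proj(m,k),'red'); print('knob px',ce)
E
python3 bar.py
```

```text
12.7 [ 3.80128014  4.17799659 -8.31423016] [ 0.91558311 -0.71210334  0.04937183] [ 0.63063978 -0.02688888  0.17012746] 0.01538267567315341
wrist [319.8881667  257.48537565] [320.94301555 281.84315794] 5231 [ 0.61465838 -0.02690928  0.22690087] [0.21908541 0.21983374]
scene [350.13888889 235.01388889] [344.65394252 230.66561238] 72 [ 0.65432864 -0.03025855  0.22740455] [0.22080106 0.22216217]
knob px [435.82881002 208.90187891]
side [347.74285714 192.71428571] [355.45572347 192.29748912] 35 [ 0.6073423  -0.02914561  0.22774733] [0.22093921 0.22382242]
knob px [301.25 151.  ]
```

Emit:
drive_tool:
  series: [0.05,0,0,-4,0,0,0,0.05,0,0,-8,0,0,0,0.05,0,0,-11.5,0,0,0,0.05,0,0,-11.5,0,0,0,0.05,0,0,-11.5,0,0,0]

```text
t: 13.35
tool_pos: [0.6306, -0.0269, 0.1808]
tcp_rot: [-0.0, 0.042, 0.999, -0.002]
force: [5.6, 4.8, -10.5]
opening: 0.0155
```

```bash
python3 bar.py; python3 -c "
import cv2
a=cv2.imread('pics/scene10.png'); cv2.imwrite('pics/s10c.png',cv2.resize(a[110:290,290:450],None,fx=4.5,fy=3.3,interpolation=cv2.INTER_CUBIC))
a=cv2.imread('pics/side10.png'); cv2.imwrite('pics/d10c.png',cv2.resize(a[120:260,230:410],None,fx=4.2,fy=4.2,interpolation=cv2.INTER_CUBIC))"
```

```text
13.35 [  5.61239098   4.77174664 -10.5095725 ] [ 0.81552818 -0.95418708  0.02238819] [ 0.63059831 -0.02687428  0.18081536] 0.015483860868532904
wrist [319.88510393 257.397806  ] [320.93557858 281.61427343] 5196 [ 0.61452003 -0.02694509  0.23780026] [0.22996457 0.23073873]
scene [350.37142857 232.95714286] [344.87467439 228.57149391] 70 [ 0.65395751 -0.03028115  0.23859459] [0.2312676 0.2328483]
knob px [435.8024948  208.86694387]
side [347.88235294 190.47058824] [355.69913885 190.15413998] 34 [ 0.60700011 -0.02913856  0.23803192] [0.23154591 0.23253876]
knob px [301.25 151.  ]
```

View pics/s10c.png

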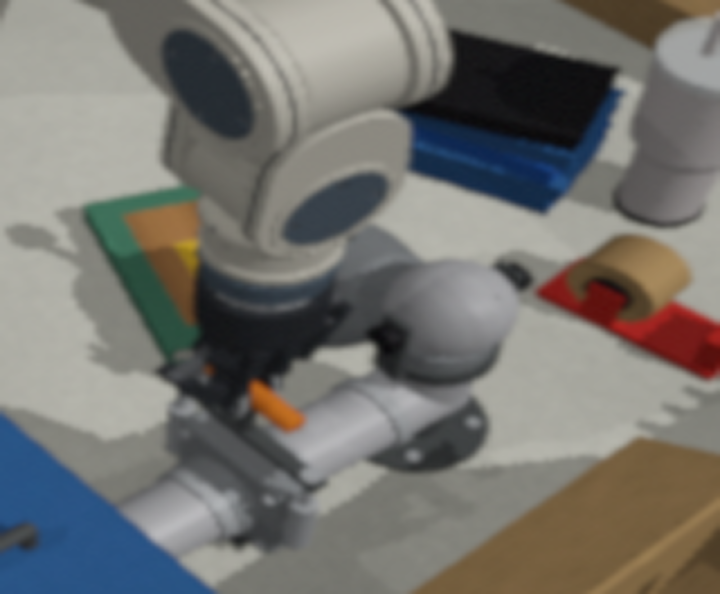

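View pics/d10c.png

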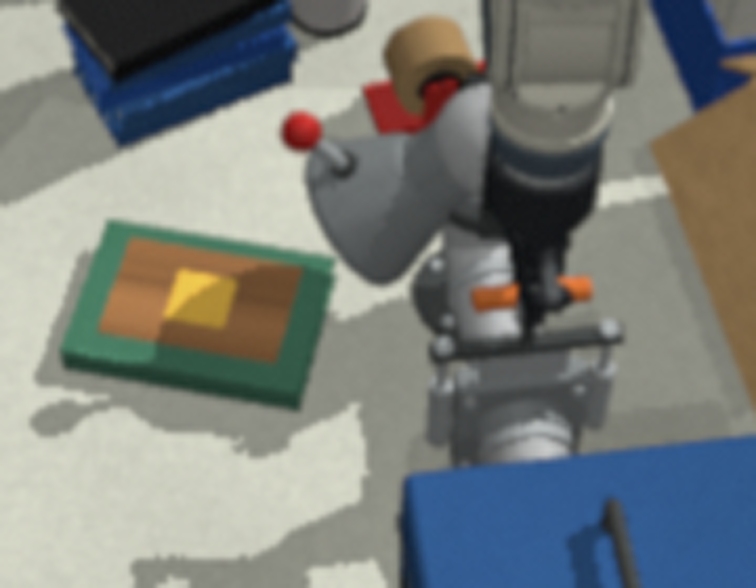

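View pics/wrist10.png

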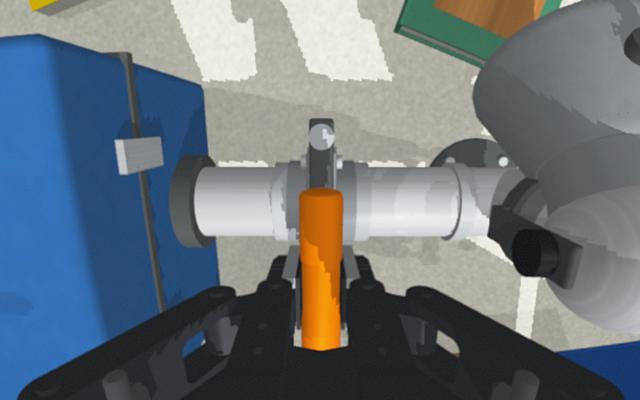

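The side view shows the hood aimed at the yellow square, with the knob still at pixel (301,151). The gate is at about 28.5-29 mm by TCP, depth and force. One more small millimetre brings it to half open.

Emit:
drive_tool:
  series: [0.05,0,0,-1.2,0,0,0,0.05,0,0,-1.2,0,0,0,0.05,0,0,-1.2,0,0,0]

```text
t: 13.8
tool_pos: [0.6306, -0.0269, 0.1819]
tcp_rot: [-0.0, 0.042, 0.999, -0.002]
force: [4.1, 4.0, -10.5]
opening: 0.0156
```

```bash
python3 bar.py; python3 - <<'E'
from plan import *
for c,k in [('scene',0),('side',0)]:
    p=np.load(c+'10.npz')['p']; m=imaging.camera_model(c)
    a=p.astype(int); r=(a[...,0]>a[...,1]*1.7)&(a[...,0]>60)&(a[...,0]>a[...,2]*1.7)
    w=proj(m,[.632,-.027,.135]).astype(int); sub=r[w[1]-15:w[1]+16,w[0]-25:w[0]+26]; print(c,w,sub.sum())
for c in ('side','scene'):
    p=np.load(c+'10.npz')['p']; m=imaging.camera_model(c)
    mk,ce,st=blob(p,proj(m,BOOK),'yellow'); print(c,ce,atz(m,*ce,.028))
    w=proj(m,[.632,-.027,.15]).astype(int); cv2.imwrite(f'pics/{c}11c.png',cv2.resize(p[w[1]-40:w[1]+40,w[0]-50:w[0]+50,::-1],None,fx=7,fy=7,interpolation=cv2.INTER_NEAREST))
E
```

```text
13.8 [  4.14668204   3.95065152 -10.50112291] [ 0.77422904 -0.97576326 -0.03266889] [ 0.63056905 -0.02687551  0.18189399] 0.015574771282425624
wrist [319.90971955 257.47406838] [320.93475256 281.56908753] 5206 [ 0.61448282 -0.02693292  0.23894598] [0.2310917  0.23184901]
scene [350.33333333 232.59722222] [344.89713349 228.35842697] 72 [ 0.6526313  -0.03040008  0.23982274] [0.23201886 0.23395063]
knob px [435.8024948  208.86694387]
side [347.63888889 190.19444444] [355.72386281 189.9363537 ] 36 [ 0.60513351 -0.02974424  0.24089172] [0.23387768 0.23560688]
knob px [301.25 151.  ]
scene [343 246] 50
side [353 208] 0
side [277.34659091 190.69886364] [0.41756876 0.16950962 0.028     ]
scene [331.35135135 186.27027027] [0.39746346 0.15643784 0.028     ]
```

View pics/side11c.png

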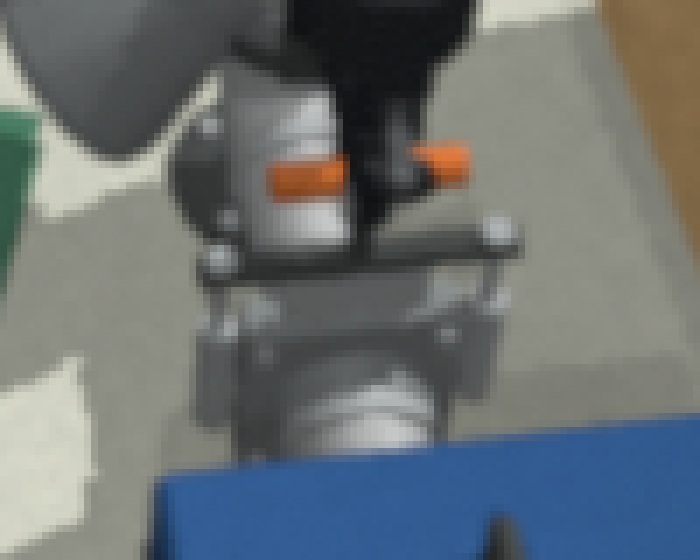

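```bash
python3 -c "
from station import order,robot
print(order.hand_in()); s=robot.read_state(); print(s['t'],s['tool_pos'])"
```

```text
the job is handed in; nothing more can be done
None
the job is handed in; nothing more can be done
```

The hood is aimed at the middle of the green book, and the gate is being held half open. I handed the job in at about 14 s on the robot's clock.

- **First grip missed:** I took the red knob, but the first closing ended just above the ball. The fingertips sit about 37 mm short of the stated TCP. I lowered the tool 38 mm, regripped and aimed the hood.
- **Aim:** With the knob released, most estimates put the hood at about 174.2° azimuth and 37.2° tilt, against a wanted 174.0° and 36.6°. The single estimates spread over about 172.7–175° and 36.3–38.1°. The likely miss on the cover is 4–5 mm.
- **Gate:** I gripped the orange bar at 80 N and lifted it in steps. The tool rose 30.2 mm, the wrist depth gave about 30 mm, and the pull was 10.5 N where about 11 N is expected at half. No red showed above the housing in the side view, so the gate is no further than about half open.
- **Everything else:** The knob stayed at the same pixel in the side view throughout the lift, and the book's yellow square was still in its place there. The scene camera's reading of the square was off because the arm hid part of it, and its knob reading locked onto the tape dispenser, so I ignored both. The pictures showed no sign of the other things having moved, but I measured only the book.

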